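# Complete the close-packed tin of pots

## Task

The shallow round tin is being loaded for the steriliser: seven small knobbed steel pots go in it, one in the middle and six packed round it. Five are in already; put the two loose small pots into the two empty places, one in each, so that both stand upright and flat on the tin's floor. (The wider pot of the same kind is too big for the tin.)

Things in the scene. Friction and masses are not known exactly. Their poses are not given: they have to be found in the camera images.
- tin: shallow round open aluminium tin, fixed, turned to any angle: 166 mm across, wall 3 mm thick, 22 mm high, floor 3 mm. Origin: centre of its underside, z up. Places 52 mm apart: one at the centre, six round it at 0, 60 .. 300 degrees from its x axis. Pots like the loose small ones are wedged immovably at 60 to 300 degrees, knobs to 47 mm above the worktop, bodies to 21 mm; the centre and 0 degrees are empty.
- rim_gap (a point): the empty place by the tin's wall: its centre, on the tin's floor, 3 mm above the worktop, 52 mm from the tin's centre along the tin's x axis. About 6 mm to spare to neighbouring pots and 5 mm to the wall. In both empty places, fingers that close along a line at 30, 90 or 150 degrees to the tin's x axis pass between the neighbouring knobs.
- pot_a: low round steel pot, loose, upright on the worktop: body 46 mm across, 18 mm high, bottom edge bevelled 4 mm; a fixed upright black knob on its middle, 14 mm across, from 18 to 44 mm above the underside: lift it by this. About 0.09 kg. Origin at the centre of the underside, z up; yaw means nothing. A like pot 66 mm across is too wide for the tin.
- pot_b: low round steel pot, loose, upright on the worktop: body 46 mm across, 18 mm high, bottom edge bevelled 4 mm; a fixed upright black knob on its middle, 14 mm across, from 18 to 44 mm above the underside: lift it by this. About 0.09 kg. Origin at the centre of the underside, z up; yaw means nothing. The same as pot_a.
Mind the look-alikes: they are no part of the job. What is shaped like the pot_a but purple is not meant.

How it is judged:
By the outcome, as a careful person would: the job done as asked, in the order asked, and still so for the second after the job is handed in, with the robot touching nothing.
It also fails if it takes over 54 s, if anything falls off the work surface, if the arm or the gripper's body presses on something with over 40 N, if the wrist force passes 120 N, or if a joint passes its speed limit or range.

## Robot

A 6-joint arm with a two-finger parallel gripper is mounted at the origin on a cart in front of the work surface, level with it; the furniture and walls round the work are solid. World frame = base frame: x ahead of the robot, y to its left, z up, the work surface at z = 0. Lengths are in m, angles in rad, forces in N, time in s.
With the tool pointing down it reaches from about 0.3 to 0.875 m from the base axis. Payload 4.2 kg.
Tool frame: the origin (TCP) lies between the finger pads; the fingertips stand 22 mm ahead of it and the grasp point (between the pads) lies 3 mm ahead of it; z points along the fingers, x is the direction in which the jaws open and shut, and the axes are right-handed (so a half turn about z gives the same grasp; the last joint's range is limited). The gripper opens to 85 mm and grips with 20 to 120 N. Pads are 22 mm wide; open, the fingers measure 114 mm over their backs; the gripper's body (76 mm by 85 mm) begins 54 mm behind the grasp point. The pads swing forward as they close: fully open they stand 13 mm farther back than shut.
Start: joints at [1.161, 0.32, 1.565, -0, 1.257, -0.02], TCP at [0.219, 0.532, 0.253] pointing down, gripper open.
Joint ranges: [-3.11, 3.11], [-0.84, 2.01], [0.21, 2.61], [-1.34, 4.49], [0.05, 2.63], [-2.56, 2.56]. Speed limits (rad/s): [2.57, 2.57, 3.14, 3.14, 3.14, 3.14].

## Interface

Orientations are given as a unit quaternion [x, y, z, w].
In Python, from plant import manip, camera, workorder, models gives the robot as it stands.
- The arm moves only by the tool move_arm, never from a script. Its argument "plan" is a list of rows, each a list of 4 numbers: the shift along the tool's x, y, z in mm, then the turn about the tool's z in degrees. In form: [[tx, ty, tz, twist], ...]. A call has exactly 5 rows; each row is the pose to reach, as a shift and turn from the pose commanded when the call began, along the tool's axes at that moment; what a row does not reach only later rows make up. A row lasts 1/8 s, in which the tool goes at most 62.5 mm and 10.7 degrees, less where a joint would pass 70% of its speed; a pose out of reach is approached as far as the arm can. A call with a gripper value outside its range is refused whole. "grip" is the finger opening in mm, from 0 to 85.4, set as the call begins (left out, the last holds). The fingers move at their own pace and stop on an object; "squeeze" is the grip in N (left out, the last holds). Time passes only in rows, so rows that repeat a pose let the fingers close, or fill a call up. It gives the time, the measured TCP pose, the force and the opening at its end, in the units of the state.
- manip.sense(): the state, without advancing time (a new reading comes with each control period).
- camera(name): name is "scene" or "top" or "wrist"; returns a dict with "pixels" (400x640x3 uint8, blue, green, red), "fx", "fy", "cx", "cy" (pixels), "cam_to_world" (4x4, takes a point from camera to world coordinates); the wrist camera has in their place "T_tool_cam" (4x4, takes a point from camera to tool coordinates, whose origin is the TCP and whose axes are the tool frame's). Camera axes: x right, y down, z forward; pixel columns grow to the right and rows downward; lengths in m; the calibration is good to about 2 mm. A picture is of the moment at which its call begins: read the wrist's pose just before it. There is no depth.
- workorder.close_job(): hands the job in, once; it reports no verdict.
Trained networks look in the newest picture that a camera, given by its name, has taken for a name from the list of things; names that differ only in an ending like _2 or _b are one class to them, and where a whole thing is asked for, a point or a joint stands for the part that bears it (a point fixed in the world has none). Each returns a list of dicts, best first, with "conf" (0 to 1); they miss things now and then, are a little off and sometimes report something else, mostly with a low value. They report only what shows in the picture. A call takes as long as a camera call. They do not tell look-alikes from the thing itself.
- models.recognise(camera, label): "xyz" ([x, y, z] in m, in world coordinates, good to about 4 mm: the middle of the surface that is visible of it).
- models.spot_point(camera, label): "xyz" ([x, y, z] in m, in world coordinates, good to about 4 mm: a listed point, or the origin of a listed thing).
The state is a dict: "clock": time; "joint_positions": joint angles; "dq": joint speeds; "joint_torque": joint torques, N m; "tcp_pos": TCP position; "ee_rot": TCP orientation; "wrist_force": force on the tool from outside, world axes, zero at the start; "moment": the same for the moment, N m; "width": finger opening in m.
Only numpy, scipy, OpenCV 4.12 (cv2) and the standard library are available. Lean on these libraries where they do the work, as an engineer would, in place of code of your own. Each camera call takes 0.05 s, during which the arm holds its last target. There are 200 camera calls.

## Working session

There is one attempt and no reset: what is moved stays moved. The work goes in short steps, Python scripts to look and compute and a tool call to move; the robot and the scene stay as the last step left them, time stands still between calls to the robot, and variables do not carry over. Pictures are saved under pics/ and viewed, about 8 in all and at most 12, crops included, and the job is handed in when it is done.

Besides the shell and the picture viewer there is one more tool, called after "Emit:" as name(argument=value, ...) on one line, values as JSON. move_arm: Moves the arm, as the interface text tells. Its arguments: {"type":"object","properties":{"plan":{"type":"array"},"grip":{"type":"number"},"squeeze":{"type":"number"}},"required":["plan"]}

```bash
mkdir -p pics; ls; python3 - <<'E'
from plant import manip,camera,models
import cv2,numpy as np
s=manip.sense();print(s)
a=camera("top");b=camera("scene")
for n,i in(("top",a),("scene",b)):
    cv2.imwrite(f"pics/{n}1.png",i["pixels"]);print(n,i["fx"],i["cx"],i["cy"],np.round(i["cam_to_world"],3).tolist())
for c in("top","scene"):
  for l in("pot_a","tin","rim_gap"):
    print(c,l,[(round(d["conf"],2),np.round(d["xyz"],3).tolist()) for d in models.spot_point(c,l)])
E
```

```text
pics
{'clock': 0.0, 'joint_positions': array([ 1.16098404e+00,  3.20338576e-01,  1.56572555e+00,  1.12773131e-05,
        1.25737984e+00, -1.99842162e-02]), 'dq': array([-0.00084525, -0.00072393,  0.00067565, -0.00030758, -0.00047269,
        0.00093755]), 'joint_torque': array([ 2.35642670e-03, -4.15495741e+01, -2.34163839e+01,  6.42835903e-05,
        8.05807969e-03,  4.75068433e-06]), 'tcp_pos': array([0.21832591, 0.53145332, 0.25243735]), 'ee_rot': array([ 8.30671846e-01,  5.56761553e-01, -7.81956383e-04,  4.95389745e-04]), 'wrist_force': array([-0.36194241, -0.29565396, -0.06205776]), 'moment': array([ 0.03603985, -0.03625197, -0.0604595 ]), 'width': 0.08513325422560224}
top 405.62914800659865 311.2622256628273 193.84190735638325 [[0.02, -0.998, 0.066, 0.455], [-1.0, -0.021, -0.005, -0.011], [0.006, -0.065, -0.998, 1.134], [0.0, 0.0, 0.0, 1.0]]
scene 441.4082626978773 323.74738651233423 210.01045956035176 [[0.511, -0.497, 0.701, -0.199], [-0.86, -0.3, 0.413, -0.448], [0.005, -0.814, -0.581, 0.629], [0.0, 0.0, 0.0, 1.0]]
top pot_a [(0.64, [0.448, -0.205, -0.002]), (0.56, [0.493, -0.288, -0.001]), (0.52, [0.448, 0.26, 0.001])]
top tin [(0.83, [0.56, 0.059, 0.002])]
top rim_gap [(0.75, [0.559, 0.013, 0.006])]
scene pot_a [(0.81, [0.491, -0.282, 0.001]), (0.58, [0.448, -0.205, -0.002])]
scene tin [(0.76, [0.566, 0.064, 0.0])]
scene rim_gap [(0.82, [0.559, 0.008, -0.002])]
```

```bash
python3 - <<'E'
import cv2,numpy as np
a=cv2.imread("pics/top1.png");b=cv2.imread("pics/scene1.png")
cv2.imwrite("pics/both.png",np.hstack([cv2.resize(a,(400,250)),cv2.resize(b,(400,250))]))
cv2.imwrite("pics/topc.png",cv2.resize(a[120:320,150:550],None,fx=2,fy=2,interpolation=cv2.INTER_CUBIC))
E
```

```text
(no output)
```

View pics/top1.png

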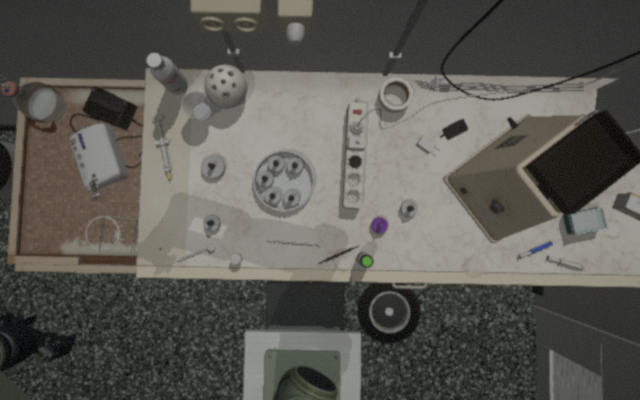

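View pics/scene1.png

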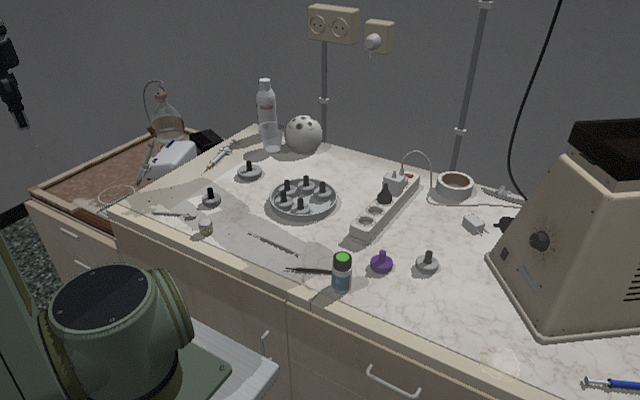

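Top view: the silver loose pots are at (213,166), (212,224) and (409,208). The purple one at (379,226) is a look-alike. The pot at (213,166) looks wider, so the meant pair should be (212,224) and (409,208). I'll confirm this enlarged, with the tin.

```bash
cat > h.py <<'E'
import numpy as np,cv2
def ray(c,u,v,z,T=None):
    T=c["cam_to_world"] if T is None else T
    d=T[:3,:3]@np.array([(u-c["cx"])/c["fx"],(v-c["cy"])/c["fy"],1]);o=T[:3,3]
    return o+d*(z-o[2])/d[2]
E
python3 - <<'E'
import cv2,numpy as np,pickle
from plant import camera
c=camera("top");pickle.dump(c,open("top.pkl","wb"));a=c["pixels"]
k=dict(interpolation=cv2.INTER_CUBIC)
f=lambda u,v,r,s:cv2.resize(a[v-r:v+r,u-r:u+r],(s,s),**k)
L=np.vstack([f(213,166,20,200),f(212,224,20,200)]);R=np.vstack([f(409,208,20,200),f(379,226,20,200)])
cv2.imwrite("pics/crop.png",np.clip(np.hstack([L,f(283,183,40,400),R])*1.7,0,255))
E
```

```text
[ WARN:0@5.202] global loadsave.cpp:1063 imwrite_ Unsupported depth image for selected encoder is fallbacked to CV_8U.
```

View pics/crop.png

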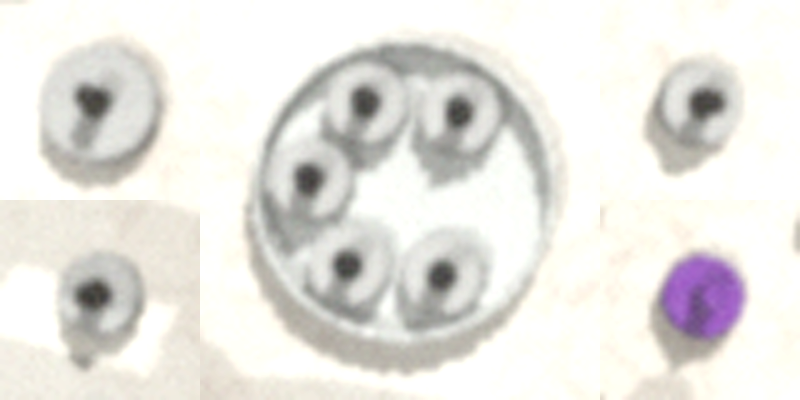

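Confirmed: upper left is the wide pot and purple is out. The small pots are lower left (212,224) and right (409,208). Tin knobs are at about (276,163), (295,165), (265,179), (272,196) and (291,198).

```bash
python3 - <<'E'
import pickle,numpy as np
from h import *
from scipy.optimize import least_squares
c=pickle.load(open("top.pkl","rb"))
P=np.array([ray(c,u,v,.045)[:2] for u,v in((295,165.4),(276,163),(264.6,179),(272.4,196),(291,198))])
def f(p,s):
    a=p[2]+s*np.radians([60,120,180,240,300]);return (p[:2]+.052*np.c_[np.cos(a),np.sin(a)]-P).ravel()
r=least_squares(lambda p:f(p,1),[.56,.06,-1.57]);print(r.x,np.degrees(r.x[2]),np.abs(r.fun).max()*1e3)
print("gap",r.x[:2]+.052*np.array([np.cos(r.x[2]),np.sin(r.x[2])]))
for n,u,v in(("L",210.4,223),("R",410,208.4)):print(n,ray(c,u,v,.042))
E
```

```text
[ 0.56032814  0.05901747 -1.65732466] -94.95770813697764 1.0927930096621408
gap [0.55583428 0.00721202]
L [0.44257242 0.25258607 0.042     ]
R [ 0.49266879 -0.2829347   0.042     ]
```

Emit:
move_arm(plan=[[-35,63,10,3],[-70,126,30,6],[-105,188,50,9],[-140,250,70,12.6],[-173,313,80,12.6]], grip=50, squeeze=40)

```text
clock: 1.08
tcp_pos: [0.4092, 0.2926, 0.1832]
ee_rot: [0.887, 0.462, 0.0, -0.0]
wrist_force: [1.0, 0.2, 0.8]
width: 0.0497
```

Emit:
move_arm(plan=[[0,0,0,0],[0,0,0,0],[0,0,0,0],[0,0,0,0],[0,0,0,0]])

```text
clock: 1.7
tcp_pos: [0.4079, 0.295, 0.1838]
ee_rot: [0.886, 0.463, 0.0, -0.0]
wrist_force: [-0.3, -0.3, 0.1]
width: 0.0498
```

```bash
cat >> h.py <<'E'
from scipy.spatial.transform import Rotation as Ro
def wrist():
    from plant import manip,camera
    s=manip.sense();c=camera("wrist");T=np.eye(4);T[:3,:3]=Ro.from_quat(s["ee_rot"]).as_matrix();T[:3,3]=s["tcp_pos"]
    c["cam_to_world"]=T@c["T_tool_cam"];return s,c,T
def totool(T,p): return np.round(T[:3,:3].T@(np.array(p)-T[:3,3])*1e3,1)
def yaw(T): return np.degrees(np.arctan2(T[1,0],T[0,0]))
E
python3 - <<'E'
from h import *
s,c,T=wrist();print(s["clock"],s["tcp_pos"],yaw(T),np.round(c["T_tool_cam"],3).tolist(),c["fx"],s["width"])
p=c["pixels"].copy()
from plant import models
print(models.spot_point("wrist","pot_a"))
cv2.imwrite("pics/w1.png",p)
E
```

```text
1.7 [0.40794422 0.29499393 0.18382251] 55.15610783349195 [[1.0, -0.0, 0.0, 0.001], [-0.0, 0.963, 0.27, -0.068], [-0.0, -0.27, 0.963, -0.12], [0.0, 0.0, 0.0, 1.0]] 337.2690771868675 0.04983410905062118
[{'xyz': [0.4482, 0.2602, -0.0003], 'conf': 0.72}]
```

View pics/w1.png

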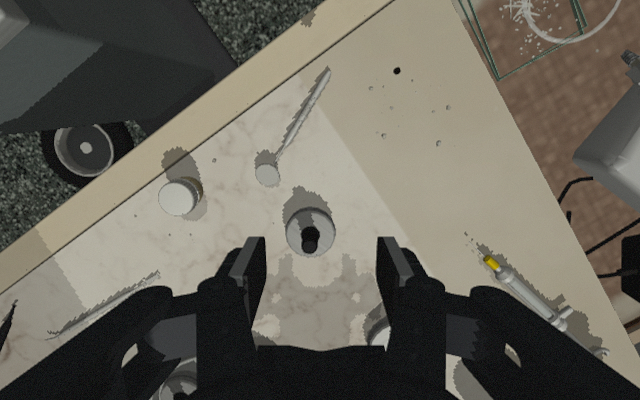

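The pot is at about (310,231), with its knob's top near (309,245) between the fingers.

```bash
python3 - <<'E'
from h import *
from plant import manip
s,c,T=wrist()
for u,v,z in((309,245,.044),(311,230,.018)):
    p=ray(c,u,v,z);print(p,totool(T,[p[0],p[1],.044]))
E
```

```text
[0.44413299 0.25847949 0.044     ] [ -9.2  50.2 139.8]
[0.44226835 0.26098455 0.018     ] [ -8.2  47.3 139.8]
```

Emit:
move_arm(plan=[[-9,49,30,0],[-9,49,60,0],[-9,49,85,0],[-9,49,85,0],[-9,49,85,0]])

```text
clock: 2.48
tcp_pos: [0.444, 0.2593, 0.0995]
ee_rot: [0.887, 0.462, 0.001, -0.0]
wrist_force: [0.8, 0.3, 0.1]
width: 0.0502
```

```bash
python3 - <<'E'
from h import *
s,c,T=wrist();print(s["tcp_pos"])
np.save("T.npy",T);cv2.imwrite("pics/w2.png",cv2.resize(c["pixels"][200:400,200:440],None,fx=2,fy=2))
E
```

```text
[0.44400125 0.25925722 0.09951415]
```

View pics/w2.png

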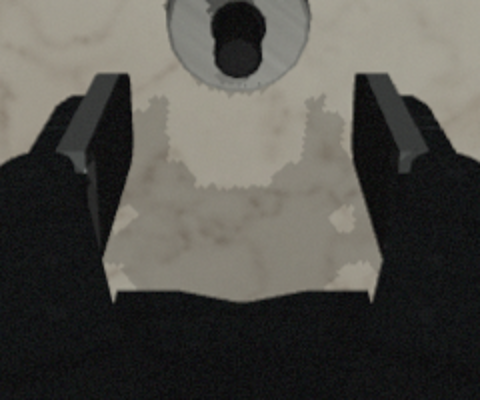

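Here the knob's top circle is centred at crop (239,58), i.e. image (319.5,229). The body spans crop columns 167 to 311.

```bash
python3 - <<'E'
from h import *
s,c,T=wrist()
p=ray(c,319.5,229,.044);print(p,totool(T,[p[0],p[1],.044]), totool(T,[*ray(c,319.5,214,.018)[:2],.044]))
E
```

```text
[0.44610873 0.2580682  0.044     ] [-0.1  2.3 55.8] [-0.1  2.6 55.8]
```

Emit:
move_arm(plan=[[0,2.5,20,0],[0,2.5,40,0],[0,2.5,56,0],[0,2.5,56,0],[0,2.5,56,0]])

```text
clock: 3.2
tcp_pos: [0.4461, 0.2579, 0.0437]
ee_rot: [0.887, 0.462, 0.001, -0.0]
wrist_force: [-0.1, 0.4, 1.0]
width: 0.0499
```

Emit:
move_arm(plan=[[0,0,0,0],[0,0,0,0],[0,0,0,0],[0,0,0,0],[0,0,0,0]], grip=5)

```text
clock: 3.82
tcp_pos: [0.4459, 0.2577, 0.0434]
ee_rot: [0.887, 0.462, 0.001, -0.0]
wrist_force: [-0.4, -0.4, 5.5]
width: 0.0133
```

Emit:
move_arm(plan=[[0,0,-30,0],[0,0,-80,0],[-30,50,-80,0],[-55,95,-80,0],[-75,130,-80,0]])

```text
clock: 4.45
tcp_pos: [0.5096, 0.1198, 0.1226]
ee_rot: [0.887, 0.462, 0.0, 0.0]
wrist_force: [0.3, 0.0, -0.4]
width: 0.0124
```

Emit:
move_arm(plan=[[-12,20,0,0],[-23,38,0,0],[-23,38,0,0],[-23,38,0,0],[-23,38,0,0]])

```text
clock: 5.08
tcp_pos: [0.5266, 0.0815, 0.1226]
ee_rot: [0.887, 0.463, -0.0, -0.0]
wrist_force: [-0.5, 0.2, 0.1]
width: 0.0131
```

```bash
python3 - <<'E'
from h import *
from plant import models
s,c,T=wrist();print(s["tcp_pos"],yaw(T),s["width"],s["wrist_force"])
for l in("tin","rim_gap"):print(l,models.spot_point("wrist",l))
im=c["pixels"].copy()
for a in np.radians([60,120,180,240,300]):
    p=np.array([.5603+.052*np.cos(a-1.657),.059+.052*np.sin(a-1.657),.047,1]);q=np.linalg.inv(c["cam_to_world"])@p
    u,v=c["fx"]*q[0]/q[2]+c["cx"],c["fy"]*q[1]/q[2]+c["cy"];print(u,v);cv2.circle(im,(int(u),int(v)),2,(0,0,255),-1)
cv2.imwrite("pics/w3.png",im)
E
```

```text
[0.52663783 0.08153287 0.12255069] 55.1214991274656 0.01308959848868785 [-0.53413679  0.23352835  0.09295993]
tin []
rim_gap [{'xyz': [0.5598, 0.0114, 0.005], 'conf': 0.73}]
320.85638486029734 340.86633298487203
388.46007272843354 307.98592218750997
393.0619802989413 235.53881076921013
321.0596736834758 195.49676489574793
248.93160223788487 235.40342440212555
```

View pics/w3.png

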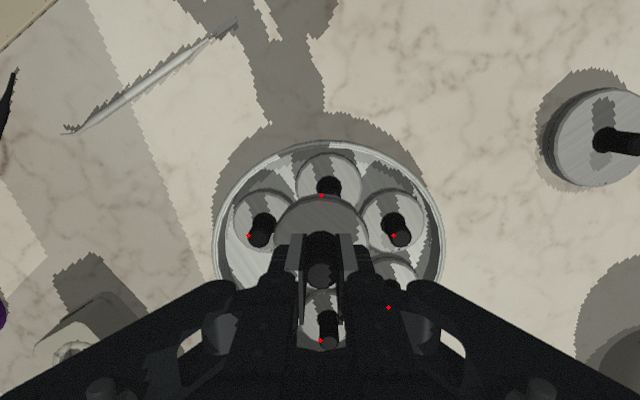

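Knob tops show at about (330,190), (400,238), (258,238) and (329,342). That is some 8 px right of the red predictions, so I'm refitting from this view.

```bash
python3 - <<'E'
from h import *
from scipy.optimize import least_squares
s,c,T=wrist()
P=np.array([ray(c,u,v,.047)[:2] for u,v in((329,342),(400,238),(330,190),(259,238))])
A=np.radians([60,180,240,300])
g=lambda p:(p[:2]+.052*np.c_[np.cos(p[2]+A),np.sin(p[2]+A)]-P).ravel()
r=least_squares(g,[.56,.06,-1.65]);x=r.x;print(x,np.degrees(x[2]),np.round(r.fun*1e3,1))
print("centre",totool(T,[*x[:2],.05]),"gap",x[:2]+.052*np.array([np.cos(x[2]),np.sin(x[2])]))
E
```

```text
[ 0.56386648  0.06313643 -1.65505396] -94.82760654432532 [-0.7  0.4 -0.7  1.6  3.  -2.1 -1.6  0.2]
centre [ 6.2 40.8 72.6] gap [0.55949027 0.01132091]
```

Emit:
move_arm(plan=[[3,20,0,0],[6,41,0,0],[6,41,15,0],[6,41,45,0],[6,41,45,0]])

```text
clock: 5.9
tcp_pos: [0.561, 0.0624, 0.0748]
ee_rot: [0.887, 0.462, -0.003, -0.002]
wrist_force: [0.4, -1.3, -0.4]
width: 0.0128
```

```bash
python3 - <<'E'
from h import *
s,c,T=wrist();print(s["tcp_pos"],s["wrist_force"])
im=c["pixels"].copy()
# predicted circles: tin rim, neighbouring knob tops
M=np.linalg.inv(c["cam_to_world"])
def dr(cx,cy,z,r,col):
    t=np.linspace(0,6.283,60);q=M@np.array([cx+r*np.cos(t),cy+r*np.sin(t),0*t+z,0*t+1]);
    cv2.polylines(im,[np.int32(np.c_[c["fx"]*q[0]/q[2]+c["cx"],c["fy"]*q[1]/q[2]+c["cy"]])],True,col,1)
dr(.5639,.0631,.022,.083,(0,0,255))
for a in np.radians([60,120,180,240,300]):
    x,y=.5639+.052*np.cos(a-1.655),.0631+.052*np.sin(a-1.655);dr(x,y,.047,.007,(0,255,0));dr(x,y,.021,.023,(255,0,0))
dr(*s["tcp_pos"][:2],s["tcp_pos"][2]-.0254,.023,(0,255,255))
cv2.imwrite("pics/w4.png",cv2.resize(im[100:400,140:500],None,fx=2,fy=2))
E
```

```text
[0.56095795 0.06244934 0.0748445 ] [ 0.43891796 -1.32170684 -0.35150793]
```

View pics/w4.png

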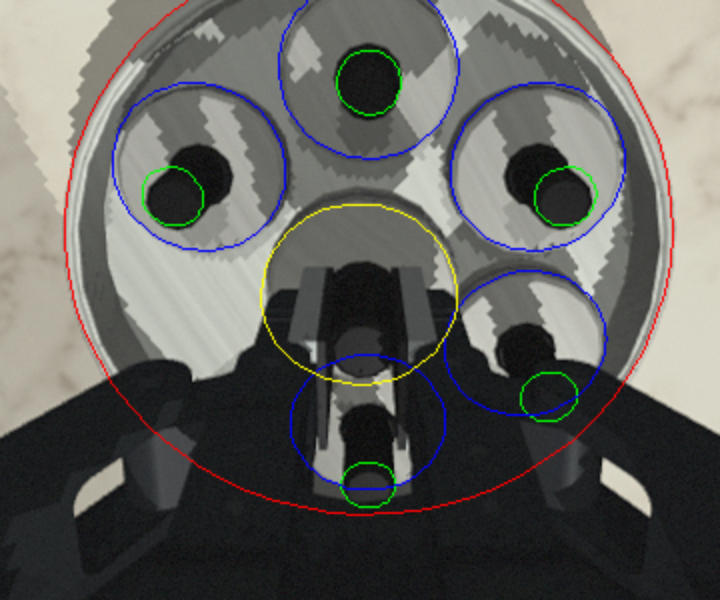

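The tin fit matches well: the red, blue and green circles sit on the rim, bodies and knobs. The held pot's rim sits about 3 mm toward tool -y of the predicted yellow circle, so I'm checking whether that is tilt or offset once the arm has settled.

Emit:
move_arm(plan=[[0,0,0,0],[0,0,0,0],[0,0,0,0],[0,0,0,0],[0,0,0,0]])

```text
clock: 6.58
tcp_pos: [0.5642, 0.0623, 0.0778]
ee_rot: [0.887, 0.462, 0.0, 0.0]
wrist_force: [-0.7, -0.6, -0.4]
width: 0.0127
```

```bash
python3 - <<'E'
from h import *
s,c,T=wrist();print(s["tcp_pos"],s["ee_rot"],s["wrist_force"],totool(T,[.5639,.0631,.0464]))
M=np.linalg.inv(c["cam_to_world"])@T
for p in((0,0,-.0006),(0,0,.0254),(0,-.023,.0254)):
    q=M@np.array([*p,1]);print(2*(c["fx"]*q[0]/q[2]+c["cx"]-200),2*(c["fy"]*q[1]/q[2]+c["cy"]-200))
cv2.imwrite("pics/w5.png",cv2.resize(c["pixels"][160:320,220:420],None,fx=4,fy=4)[:600])
cv2.imwrite("pics/w5.png",np.clip(cv2.resize(c["pixels"][170:310,220:420],None,fx=4,fy=4).astype(float)*1.8,0,255))
E
```

```text
[0.5641795  0.06228253 0.07778046] [8.86754774e-01 4.62240142e-01 1.49104734e-04 1.84387021e-05] [-0.68482629 -0.62051064 -0.41123358] [ 0.5 -0.7 31.4]
238.3865667732772 153.56316435218025
238.84108732512436 97.15691501662724
238.73634415546803 3.6545920829946112[ WARN:0@2.656] global loadsave.cpp:1063 imwrite_ Unsupported depth image for selected encoder is fallbacked to CV_8U.
```

View pics/w5.png

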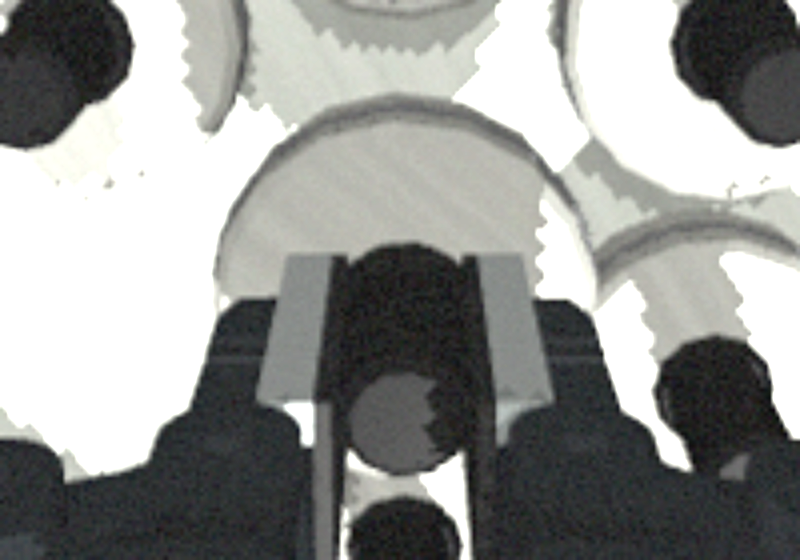

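The knob top is at (322,275.5), against (319,277) predicted. The top-disc edge is at v=200, against 202 predicted. So the pot hangs straight and is centred within 1 mm, and I can lower it.

Emit:
move_arm(plan=[[0,0,8,0],[0,0,16,0],[0,0,24,0],[0,0,31,0],[0,0,31,0]])

```text
clock: 7.25
tcp_pos: [0.5642, 0.0623, 0.0464]
ee_rot: [0.887, 0.462, 0.0, -0.0]
wrist_force: [0.2, 0.5, -1.0]
width: 0.0129
```

Emit:
move_arm(plan=[[0,0,0.5,0],[0,0,0.5,0],[0,0,0.5,0],[0,0,0.5,0],[0,0,0.5,0]])

```text
clock: 7.88
tcp_pos: [0.5642, 0.0623, 0.0464]
ee_rot: [0.887, 0.462, 0.0, 0.0]
wrist_force: [-1.6, -1.0, 5.0]
width: 0.0129
```

Contact is at the floor height (5 N at 46.4 mm). Releasing.

Emit:
move_arm(plan=[[0,0,0,0],[0,0,0,0],[0,0,0,0],[0,0,-30,0],[0,0,-80,0]], grip=28)

```text
clock: 8.5
tcp_pos: [0.5629, 0.0622, 0.1252]
ee_rot: [0.887, 0.462, -0.002, -0.001]
wrist_force: [1.1, 0.7, -0.1]
width: 0.028
```

```bash
python3 - <<'E'
from h import *
from plant import manip
s=manip.sense();T=np.eye(4);T[:3,:3]=Ro.from_quat(s["ee_rot"]).as_matrix();T[:3,3]=s["tcp_pos"]
print(s["tcp_pos"],s["width"],totool(T,[.4955,-.279,.044]))
E
```

```text
[0.56289526 0.06216221 0.12520231] 0.028024804392414764 [-318.   140.4   81.6]
```

Emit:
move_arm(plan=[[0,0,-60,0],[-60,15,-80,0],[-120,30,-80,0],[-180,45,-80,0],[-240,65,-80,0]], grip=50)

```text
clock: 9.12
tcp_pos: [0.4795, -0.1715, 0.2063]
ee_rot: [0.887, 0.462, 0.0, 0.0]
wrist_force: [1.1, -0.5, -0.4]
width: 0.0496
```

Emit:
move_arm(plan=[[-50,20,0,0],[-78,38,20,0],[-78,38,40,0],[-78,38,40,0],[-78,38,40,0]])

```text
clock: 9.75
tcp_pos: [0.4674, -0.2555, 0.1667]
ee_rot: [0.887, 0.462, 0.0, 0.0]
wrist_force: [0.5, -1.1, 0.0]
width: 0.0497
```

```bash
python3 - <<'E'
from h import *
from plant import models
s,c,T=wrist();print(s["tcp_pos"],yaw(T))
print(models.spot_point("wrist","pot_b"))
cv2.imwrite("pics/w6.png",c["pixels"])
E
```

```text
[ 0.46738441 -0.25552966  0.16669248] 55.09457210357852
[{'xyz': [0.4962, -0.2885, 0.0013], 'conf': 0.64}, {'xyz': [0.4473, -0.2073, 0.0037], 'conf': 0.61}]
```

View pics/w6.png

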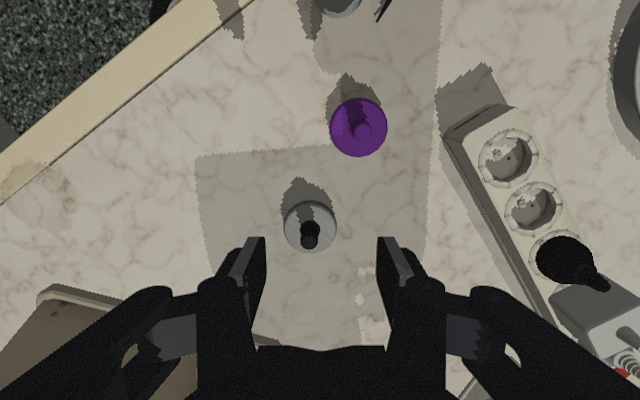

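The silver small pot has its knob top at (310,241), with the purple look-alike at (358,127). The beige appliance's edge shows at the lower left, (40,290) to (280,340), so I'm checking clearance.

```bash
python3 - <<'E'
from h import *
import pickle
s,c,T=wrist();t=pickle.load(open("top.pkl","rb"))
p=ray(c,310,241,.044);print(p,totool(T,[p[0],p[1],.044]),totool(T,[*ray(c,310,226,.018)[:2],.044]))
for u,v in((40,290),(155,290),(280,340)):print("w",ray(c,u,v,0),ray(c,u,v,.05))
for u,v in((447,180),(493,240)):print("t",ray(t,u,v,0),ray(t,u,v,.1))
E
```

```text
[ 0.49565153 -0.28436188  0.044     ] [ -7.7  39.3 123.2] [ -8.5  37.  123.2]
w [ 4.03763537e-01 -5.39523194e-01  5.55111512e-17] [ 0.40518191 -0.48317498  0.05      ]
w [ 0.46708935 -0.44874879  0.        ] [ 0.45748039 -0.40820771  0.05      ]
w [ 0.58171728 -0.38422741  0.        ] [ 0.55214742 -0.35492185  0.05      ]
t [ 0.57613754 -0.39725852  0.        ] [ 0.56543093 -0.36318485  0.1       ]
t [ 0.41078951 -0.52544497  0.        ] [ 0.41466848 -0.48006379  0.1       ]
```

The appliance is over 0.12 m away, so the path is clear.

Emit:
move_arm(plan=[[-8,38,25,0],[-8,38,50,0],[-8,38,67,0],[-8,38,67,0],[-8,38,67,0]])

```text
clock: 10.52
tcp_pos: [0.4943, -0.2841, 0.1002]
ee_rot: [0.887, 0.462, 0.001, 0.001]
wrist_force: [0.7, 0.0, -0.2]
width: 0.0499
```

```bash
python3 - <<'E'
from h import *
s,c,T=wrist();g=cv2.cvtColor(c["pixels"],cv2.COLOR_BGR2GRAY)
M=np.linalg.inv(c["cam_to_world"])@T
q=M@np.array([0,0,s["tcp_pos"][2]-.044,1]);print(s["tcp_pos"],c["fx"]*q[0]/q[2]+c["cx"],c["fy"]*q[1]/q[2]+c["cy"])
m=(g[180:290,285:355]<60).astype("uint8")
n,l,st,ce=cv2.connectedComponentsWithStats(m);print(st+[285,180,0,0,0])
cv2.imwrite("pics/w7.png",cv2.resize(c["pixels"][180:290,250:390],None,fx=3,fy=3))
E
```

```text
[ 0.49426634 -0.28409941  0.10022372] 319.61210262780594 224.86198610497325
[[ 285  180   70  110 6762]
 [ 285  180   19   20   50]
 [ 318  180    1    1    1]
 [ 335  180   16   15   43]
 [ 324  194    1    1    1]
 [ 305  199   27   39  842]
 [ 352  198    1    1    1]]
```

View pics/w7.png

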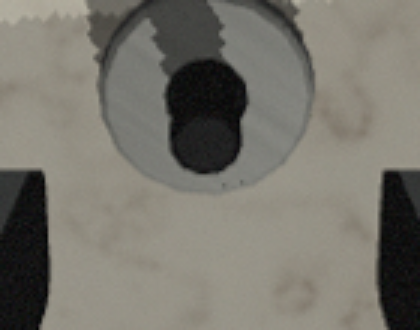

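Knob top is at (318.7,227.3) against (319.6,224.9) for the TCP, so I correct about +1.3 mm in y and go down.

Emit:
move_arm(plan=[[-0.4,1.3,20,0],[-0.4,1.3,40,0],[-0.4,1.3,56.5,0],[-0.4,1.3,56.5,0],[-0.4,1.3,56.5,0]])

```text
clock: 11.2
tcp_pos: [0.495, -0.2853, 0.0433]
ee_rot: [0.887, 0.462, 0.0, 0.001]
wrist_force: [0.8, 0.8, 0.7]
width: 0.0499
```

Emit:
move_arm(plan=[[0,0,0,0],[0,0,0,0],[0,0,0,0],[0,0,0,0],[0,0,0,0]], grip=5)

```text
clock: 11.82
tcp_pos: [0.4948, -0.2852, 0.0433]
ee_rot: [0.887, 0.462, 0.0, 0.0]
wrist_force: [-1.4, 0.4, 6.1]
width: 0.0131
```

Emit:
move_arm(plan=[[0,0,-40,0],[0,0,-100,0],[10,-8,-160,0],[60,-35,-165,0],[115,-65,-165,0]])

```text
clock: 12.45
tcp_pos: [0.5072, -0.1529, 0.2084]
ee_rot: [0.887, 0.461, 0.001, 0.001]
wrist_force: [0.8, 1.0, -1.9]
width: 0.0129
```

Emit:
move_arm(plan=[[55,-30,0,0],[110,-60,0,0],[165,-85,0,0],[165,-85,40,0],[165,-85,85,0]])

```text
clock: 13.08
tcp_pos: [0.532, 0.0315, 0.1218]
ee_rot: [0.886, 0.463, 0.001, 0.0]
wrist_force: [-0.2, 0.3, -1.8]
width: 0.0131
```

Emit:
move_arm(plan=[[0,0,0,0],[0,0,0,0],[0,0,0,0],[0,0,0,0],[0,0,0,0]])

```text
clock: 13.7
tcp_pos: [0.5321, 0.0302, 0.1234]
ee_rot: [0.887, 0.462, 0.001, 0.0]
wrist_force: [1.1, -0.2, -0.7]
width: 0.0129
```

```bash
cat >> h.py <<'E'
def show(fn,x0,y0,a0,crop,k):
    s,c,T=wrist();im=c["pixels"].copy();M=np.linalg.inv(c["cam_to_world"])
    def dr(cx,cy,z,r,col):
        t=np.linspace(0,6.283,60);q=M@np.array([cx+r*np.cos(t),cy+r*np.sin(t),0*t+z,0*t+1])
        cv2.polylines(im,[np.int32(np.c_[c["fx"]*q[0]/q[2]+c["cx"],c["fy"]*q[1]/q[2]+c["cy"]])],True,col,1)
    dr(x0,y0,.022,.083,(0,0,255))
    for a in np.radians([60,120,180,240,300]):
        x,y=x0+.052*np.cos(a+a0),y0+.052*np.sin(a+a0);dr(x,y,.047,.007,(0,255,0));dr(x,y,.021,.023,(255,0,0))
    dr(*s["tcp_pos"][:2],s["tcp_pos"][2]-.0254,.023,(0,255,255));dr(*s["tcp_pos"][:2],s["tcp_pos"][2]+.0006,.007,(0,255,255))
    u0,u1,v0,v1=crop;cv2.imwrite(fn,cv2.resize(im[v0:v1,u0:u1],None,fx=k,fy=k))
    g=[x0+.052*np.cos(a0),y0+.052*np.sin(a0),.0464]
    print(s["tcp_pos"],s["ee_rot"],s["wrist_force"],"gap",g,totool(T,g))
E
python3 -c "
from h import *
show('pics/w8.png',.5639,.0631,-1.655,(0,640,0,400),1)"
```

```text
[0.53205549 0.03015492 0.12340311] [8.86794394e-01 4.62163583e-01 6.73498111e-04 2.67070372e-04] [ 1.12428913 -0.22445399 -0.6857784 ] gap [np.float64(0.5595265813830581), np.float64(0.011284237826690365), 0.0464] [ 0.2 33.2 77. ]
```

Emit:
move_arm(plan=[[0,17,0,0],[0,33,0,0],[0,33,15,0],[0,33,30,0],[0,33,45,0]])

```text
clock: 14.38
tcp_pos: [0.5579, 0.0115, 0.0759]
ee_rot: [0.887, 0.462, -0.001, -0.001]
wrist_force: [0.4, -0.4, -1.2]
width: 0.0129
```

Emit:
move_arm(plan=[[0,0,0,0],[0,0,0,0],[0,0,0,0],[0,0,0,0],[0,0,0,0]])

```text
clock: 15.0
tcp_pos: [0.5589, 0.0114, 0.078]
ee_rot: [0.887, 0.462, 0.0, 0.0]
wrist_force: [-0.1, 0.7, -0.8]
width: 0.0126
```

```bash
python3 -c "
from h import *
show('pics/w9.png',.5639,.0631,-1.655,(190,450,140,330),3)"
```

```text
[0.5589296  0.01137223 0.07795213] [8.86743750e-01 4.62261202e-01 3.03299928e-04 1.05545455e-04] [-0.12476887  0.7370532  -0.7717346 ] gap [np.float64(0.5595265813830581), np.float64(0.011284237826690365), 0.0464] [ 0.3  0.5 31.6]
```

View pics/w9.png

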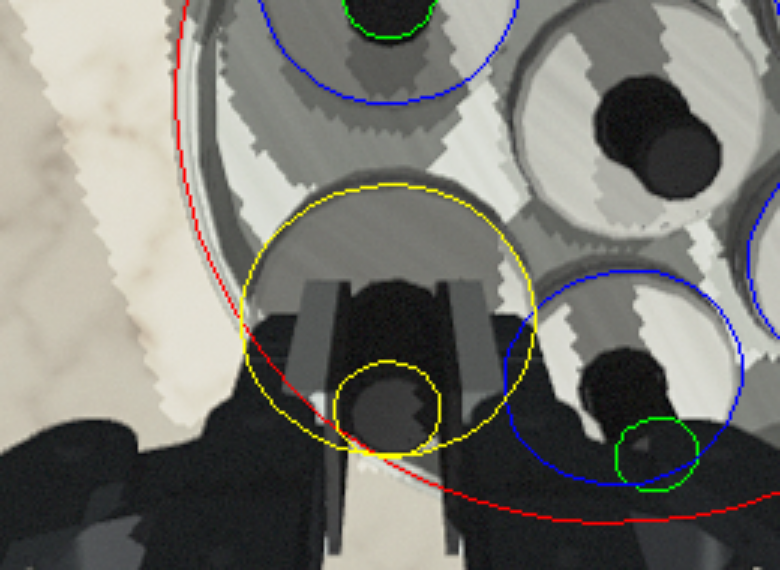

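The held pot matches its predicted circle, so it is straight. The neighbours and wall also agree with the fit to about 1 mm, so I'm lowering.

Emit:
move_arm(plan=[[0.5,0.4,8,0],[0.5,0.4,16,0],[0.5,0.4,23,0],[0.5,0.4,29,0],[0.5,0.4,31,0]])

```text
clock: 15.68
tcp_pos: [0.559, 0.0115, 0.0463]
ee_rot: [0.887, 0.462, -0.001, -0.0]
wrist_force: [-2.7, 0.0, 8.5]
width: 0.013
```

Emit:
move_arm(plan=[[0,0,0.5,0],[0,0,0.7,0],[0,0,0.7,0],[0,0,0.7,0],[0,0,0.7,0]])

```text
clock: 16.3
tcp_pos: [0.559, 0.0115, 0.0463]
ee_rot: [0.887, 0.462, -0.0, -0.0]
wrist_force: [-2.7, 0.7, 5.1]
width: 0.0128
```

Emit:
move_arm(plan=[[0,0,0,0],[0,0,0,0],[0,0,0,0],[0,0,-30,0],[0,0,-80,0]], grip=28)

```text
clock: 16.92
tcp_pos: [0.5583, 0.0115, 0.1251]
ee_rot: [0.887, 0.462, -0.002, -0.001]
wrist_force: [-0.1, 0.8, 0.7]
width: 0.0278
```

Emit:
move_arm(plan=[[0,-30,-30,0],[0,-60,-60,0],[0,-60,-60,0],[0,-60,-60,0],[0,-60,-60,0]])

```text
clock: 17.55
tcp_pos: [0.5104, 0.0455, 0.1846]
ee_rot: [0.887, 0.462, -0.001, -0.0]
wrist_force: [-0.8, -0.2, -0.4]
width: 0.0281
```

```bash
python3 -c "
from h import *
show('pics/w10.png',.5639,.0631,-1.655,(170,470,140,340),2.5)"
```

```text
[0.51037452 0.04545202 0.18462914] [ 8.86858708e-01  4.62039683e-01 -9.14090038e-04 -3.57059897e-04] [-0.80415394 -0.17669521 -0.38443243] gap [np.float64(0.5595265813830581), np.float64(0.011284237826690365), 0.0464] [  0.3  60.1 138.1]
```

View pics/w10.png

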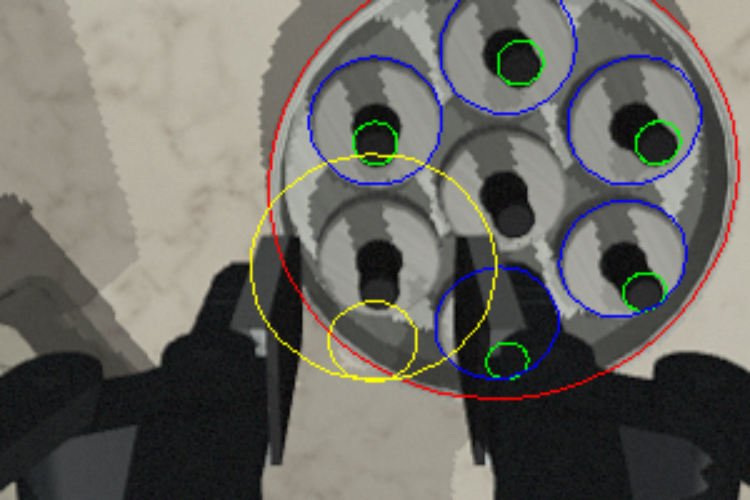

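Both pots stand upright in their places: centre at crop (502,195), rim gap at (380,255). Their knobs lean in the picture as the wedged ones do, and nothing is touching. Handing in.

```bash
python3 -c "
from plant import workorder,manip
print(workorder.close_job(),manip.sense()['clock'])"
```

```text
the job is handed in; nothing more can be done
the job is handed in; nothing more can be done
```

Both loose small steel pots are in the tin, one in the centre and one in the rim gap, and I handed the job in at about 17.6 s. I left the wider pot and the purple look-alike alone.

- **Seating:** each pot met the floor at the expected height (TCP at 46.4 and 46.3 mm), with a push of about 5 N, peaking at 8.5 N as the second touched.
- **Last picture:** both pots stand upright and level with the wedged ones, in their places, with the gripper well clear.
- **What disagreed:** the top camera was about 5 mm off from the wrist camera on the tin and the first pot. I went by the wrist camera, and its fit matched the tin's wall, bodies and knobs to about 1 mm.

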